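# Trying the washed glue syringes

## Robot

A 6-joint arm with a two-finger parallel gripper is mounted at the origin on the work surface. World frame = base frame: x ahead of the robot, y to its left, z up, the work surface at z = 0. Lengths are in m, angles in rad, forces in N, time in s.
With the tool pointing down it reaches from about 0.275 to 0.825 m from the base axis. Payload 4.9 kg.
Tool frame: the origin (TCP) lies on the mounting face of the last link; the fingertips stand 173 mm ahead of it and the grasp point (between the pads) lies 155 mm ahead of it; z points along the fingers, y is the line along which they close (so a half turn about z gives the same grasp; the last joint's range is limited). The gripper opens to 85 mm and grips with 20 to 120 N. Pads are 22 mm wide; open, the fingers measure 114 mm over their backs; the gripper's body (76 mm by 85 mm) begins 54 mm behind the grasp point. The pads swing forward as they close: fully open they stand 13 mm farther back than shut.
Start: joints at [-1.269, 0.326, -0.193, 1.052, 0, 1.437], TCP at [0.232, -0.499, 0.405] pointing down, gripper open.
Joint ranges: [-2.65, 2.65], [-0.97, 1.79], [-1.3, 1.35], [-1.93, 2.1], [-1.47, 1.37], [-3.14, 3.14]. Speed limits (rad/s): [2.57, 2.57, 3.14, 3.14, 3.14, 3.14].

## Interface

Orientations are given as a unit quaternion [w, x, y, z].
In Python, from station import arm, vision gives the robot as it stands.
- The arm moves only by the tool move_arm, never from a script. Its argument "plan" is a list of rows, each a list of 7 numbers: the shift along the tool's x, y, z normalised to -1 to 1, where 1 is 0.6 m, then the turn, a rotation vector about the tool's x, y, z normalised to -1 to 1, where 1 is 60 degrees, then the closure, from -1 (fully open) to 1 (shut), so that 0 is half open. In form: [[x, y, z, wx, wy, wz, claw], ...]. A call has 1 to 8 rows; each row is the pose to reach, as a shift and turn from the pose commanded when the call began, along the tool's axes at that moment; what a row does not reach only later rows make up. A row lasts 1/10 s, in which the tool goes at most 50 mm and 8.59 degrees, less where a joint would pass 70% of its speed; a pose out of reach is approached as far as the arm can. A call with a number of a shift or a turn outside -1 to 1 is refused whole. A call with a gripper value outside its range is refused whole. The fingers move at their own pace and stop on an object; "grip_force" is the grip in N (left out, the last holds). Time passes only in rows, so rows that repeat a pose let the fingers close. It gives the time, the measured TCP pose, the force, the opening and the grip force at its end, in the units of the state.
- arm.read_state(): the state, without advancing time (a new reading comes with each control period).
- vision.read_camera(name): name is "side" or "top"; returns the picture (480x640x3 uint8, red, green, blue); there is no depth.
- vision.get_calibration(name): a dict with "intrinsics" (3x3 intrinsics, pixels), "rvec" (rotation vector, rad) and "tvec" (3), from world to camera coordinates, as OpenCV has them. Camera axes: x right, y down, z forward; pixel columns grow to the right and rows downward; lengths in m; the calibration is good to about 2 mm. A picture is of the moment at which its call begins. get_calibration takes no time and is no camera call.
- arm.hand_in(): hands the job in; it is judged then, once.
The state is a dict: "clock": time; "joint_pos": joint angles; "joint_velocities": joint speeds; "tau": joint torques, N m; "tool_pos": TCP position; "eef_rot": TCP orientation; "force": force on the tool from outside, world axes, zero at the start; "wrist_torque": the same for the moment, N m; "finger_gap": finger opening in m; "finger_force": force on a finger pad.
Only numpy, scipy, OpenCV 4.12 (cv2) and the standard library are available. Lean on these libraries where they do the work, as an engineer would, in place of code of your own. Each camera call takes 0.05 s, during which the arm holds its last target. There are 200 camera calls.

## Task

Before the washed glue syringes are filled again, try all three: press each plunger slowly down, and leave it fully home with its syringe standing in the rack if it runs freely. If one meets rising resistance part-way, stop there without forcing it or pulling it back, and put that syringe, held by its barrel, nozzle down in the brass reject pot. Leave the bowl, the thread and the tin where they are.

Things in the scene. Friction and masses are not known exactly. Their poses are not given: they have to be found in the camera images.
- syringe_a_mid (a point): Barrel centre of a loose amber syringe (about 90 g) standing nozzle down in the rack; a, b, c look alike, in any order. Barrel 24 mm thick, 100 mm long, flat ended, upper 60 mm clear of the rack. Point: on the axis (z, up), 62 mm above nozzle tip, 50 mm below the finger flange's underside (flange 24 mm along x, 50 mm along y, 3 mm thick: grip the barrel along x). 1 mm play in the hole.
- syringe_a_nozzle (a point): Tip of that syringe's nozzle (8 mm thick, 12 mm long), its lowest point; z points up the axis.
- plunger_a_top (a point): Centre of the flat upper face of that syringe's white thumb disc (26 mm across, 3 mm thick, on a cross-shaped stem); goes down with the plunger. It is 91 mm above the barrel's centre when fully out, 61 mm when fully home (8 mm above the flange's top).
- plunger_a (a joint): How far that plunger is pushed in, m: 0 out, 0.030 fully home (piston on the barrel's bottom); starts at 0 to 0.008. A clean one slides at a steady 4 to 5 N, stays where left and meets a soft stop (5 N per mm) at home. One fouled with hard glue starts alike, but from between 0.015 and 0.019 on, its resistance climbs 2.5 N per mm; let go, it springs back a little. Over 20 N is forcing it.
- syringe_b_mid (a point): Barrel centre of a loose amber syringe (about 90 g) standing nozzle down in the rack; a, b, c look alike, in any order. Barrel 24 mm thick, 100 mm long, flat ended, upper 60 mm clear of the rack. Point: on the axis (z, up), 62 mm above nozzle tip, 50 mm below the finger flange's underside (flange 24 mm along x, 50 mm along y, 3 mm thick: grip the barrel along x). 1 mm play in the hole.
- syringe_b_nozzle (a point): Tip of that syringe's nozzle (8 mm thick, 12 mm long), its lowest point; z points up the axis.
- plunger_b_top (a point): Centre of the flat upper face of that syringe's white thumb disc (26 mm across, 3 mm thick, on a cross-shaped stem); goes down with the plunger. It is 91 mm above the barrel's centre when fully out, 61 mm when fully home (8 mm above the flange's top).
- plunger_b (a joint): How far that plunger is pushed in, m: 0 out, 0.030 fully home (piston on the barrel's bottom); starts at 0 to 0.008. A clean one slides at a steady 4 to 5 N, stays where left and meets a soft stop (5 N per mm) at home. One fouled with hard glue starts alike, but from between 0.015 and 0.019 on, its resistance climbs 2.5 N per mm; let go, it springs back a little. Over 20 N is forcing it.
- syringe_c_mid (a point): Barrel centre of a loose amber syringe (about 90 g) standing nozzle down in the rack; a, b, c look alike, in any order. Barrel 24 mm thick, 100 mm long, flat ended, upper 60 mm clear of the rack. Point: on the axis (z, up), 62 mm above nozzle tip, 50 mm below the finger flange's underside (flange 24 mm along x, 50 mm along y, 3 mm thick: grip the barrel along x). 1 mm play in the hole.
- syringe_c_nozzle (a point): Tip of that syringe's nozzle (8 mm thick, 12 mm long), its lowest point; z points up the axis.
- plunger_c_top (a point): Centre of the flat upper face of that syringe's white thumb disc (26 mm across, 3 mm thick, on a cross-shaped stem); goes down with the plunger. It is 91 mm above the barrel's centre when fully out, 61 mm when fully home (8 mm above the flange's top).
- plunger_c (a joint): How far that plunger is pushed in, m: 0 out, 0.030 fully home (piston on the barrel's bottom); starts at 0 to 0.008. A clean one slides at a steady 4 to 5 N, stays where left and meets a soft stop (5 N per mm) at home. One fouled with hard glue starts alike, but from between 0.015 and 0.019 on, its resistance climbs 2.5 N per mm; let go, it springs back a little. Over 20 N is forcing it.
- rack: Timber syringe rack, fixed: 70 mm along x, 200 mm along y, 56 mm high, a light board with three holes (26 mm, 70 mm apart along its y, the middle one at its centre) on two dark rails. Origin: centre of its underside; z up. The barrels' flat ends rest 16 mm above the table and the nozzle tips hang 4 mm above it.
- pot_in (a point): Centre of the inner floor (6 mm above the table) of the round brass pot for rejects, fixed: outside 94 to 100 mm across, 43 mm inner radius, rim 80 mm above the table, open above. It stands to the left or the right of the rack.
- bead_bowl: Bystander: dark wooden bowl heaped with beads, 100 mm across, 50 mm high, loose; origin at the centre of its underside.
- thread_cone: Bystander: white cone of thread with a yellow foot and tip, 52 mm across, 97 mm high, loose; beyond the rack; origin at the centre of its underside.
- tin: Bystander: round silver trinket tin, 68 mm across, 35 mm high, loose; between the rack and the robot; origin at the centre of its underside.
Things that resemble listed ones, but are neither listed nor needed, are in the scene too. Leave any red look-alike of the part that bears syringe_a_mid alone. What is shaped like the part that bears syringe_b_mid but green is not meant.

How it is judged:
By the outcome, as a careful person would: the job done as asked, in the order asked, and still so for the second after the job is handed in, with the robot touching nothing.
It also fails if it takes over 64 s, if anything falls off the work surface, if the arm or the gripper's body presses on something with over 40 N, if the wrist force passes 120 N, or if a joint passes its speed limit or range.

## Working session

There is one attempt and no reset: what is moved stays moved. The work goes in short steps, Python scripts to look and compute and a tool call to move; the robot and the scene stay as the last step left them, time stands still between calls to the robot, and variables do not carry over. Pictures are saved under pics/ and viewed, at most 10 in all, crops included, and the job is handed in when it is done.

Besides the shell and the picture viewer there is one more tool, called after ">>>" by a JSON object that holds its "op" and its "data". move_arm: Moves the arm, as the interface text tells. Scaled input: -1 to 1 covers 0.6 m each way for a shift and 60 degrees each way for a turn. Its arguments: {"type":"object","properties":{"plan":{"type":"array"},"grip_force":{"type":"number"}},"required":["plan"]}

```bash
ls; mkdir -p pics; python3 - <<'E'
from station import arm, vision
import cv2
s=arm.read_state(); print(s)
for n in("top","side"):
    im=vision.read_camera(n); cv2.imwrite(f"pics/{n}0.png",im[:,:,::-1]); c=vision.get_calibration(n); print(n,c)
E
```

```text
pics
{'clock': 0.0, 'joint_pos': array([-1.26919624e+00,  3.26902013e-01, -1.93651171e-01,  1.05200563e+00,
        3.49062903e-05,  1.43659891e+00]), 'joint_velocities': array([-0.00114542, -0.00031097, -0.0002208 , -0.00117114, -0.0001615 ,
       -0.00128589]), 'tau': array([ 1.92931616e-04, -4.43392932e+01,  2.62445819e+01,  1.54659856e-02,
       -3.41613304e-04, -6.19884688e-06]), 'tool_pos': array([ 0.2320949 , -0.49828285,  0.40389884]), 'eef_rot': array([-8.79615395e-04,  9.76353473e-01,  2.16178444e-01, -5.62829461e-05]), 'force': array([0.26710023, 0.24833166, 0.17066821]), 'wrist_torque': array([-0.01548734, -0.01035069, -0.04336462]), 'finger_force': 0.0, 'finger_gap': 0.08510200098039625}
top {'intrinsics': array([[492.95874646,   0.        , 321.50498966],
       [  0.        , 492.95874646, 241.17821952],
       [  0.        ,   0.        ,   1.        ]]), 'rvec': array([ 2.11516904, -2.12595694,  0.19059012]), 'tvec': array([0.00691345, 0.58155897, 0.91858968])}
side {'intrinsics': array([[467.77259187,   0.        , 319.29163304],
       [  0.        , 467.77259187, 238.4676744 ],
       [  0.        ,   0.        ,   1.        ]]), 'rvec': array([ 0.49113255, -2.76556609,  1.05112339]), 'tvec': array([0.52090846, 0.21513777, 1.05377832])}
```

View pics/top0.png

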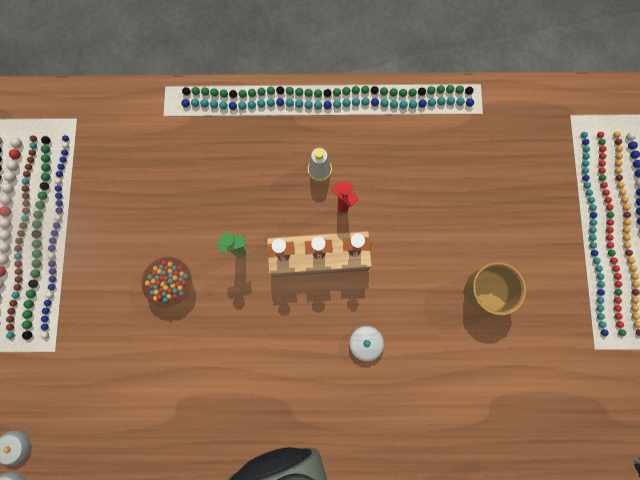

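View pics/side0.png

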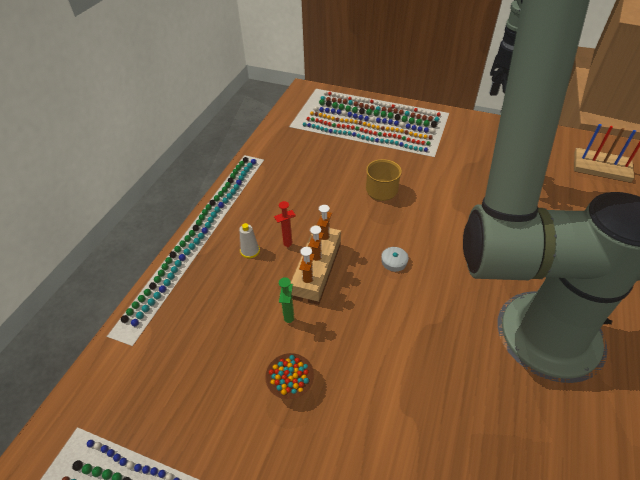

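The top view shows the rack at about (319,255), the three white discs at about (279,246), (318,243) and (358,240), and the pot at (499,289). The tin is at (367,343), the bowl at (167,282), and the red and green look-alikes are at (345,195) and (232,243). The side view agrees, so I'll enlarge both around the rack.

```bash
cat > h.py <<'E'
import numpy as np, cv2
from station import arm, vision
def proj(n,P):
    c=vision.get_calibration(n); return cv2.projectPoints(np.atleast_2d(np.float64(P)),c["rvec"],c["tvec"],c["intrinsics"],None)[0][:,0]
def ray(n,uv):
    c=vision.get_calibration(n); R=cv2.Rodrigues(c["rvec"])[0]
    d=R.T@np.linalg.solve(c["intrinsics"],[*uv,1]); return -R.T@c["tvec"].ravel(), d
def onz(n,uv,z):
    o,d=ray(n,uv); return o+d*(z-o[2])/d[2]
def tri(a,b):
    (o,d),(p,e)=ray("top",a),ray("side",b)
    s=np.linalg.lstsq(np.c_[d,-e],p-o,rcond=None)[0]; q,r=o+d*s[0],p+e*s[1]
    return (q+r)/2, np.linalg.norm(q-r)
E
python3 - <<'E'
from h import *
t=cv2.imread("pics/top0.png"); s=cv2.imread("pics/side0.png")
a=cv2.resize(t[220:290,255:385],None,fx=6,fy=6,interpolation=cv2.INTER_CUBIC)
b=cv2.resize(s[190:310,265:365],None,fx=5,fy=5,interpolation=cv2.INTER_CUBIC)
cv2.imwrite("pics/tc.png",a); cv2.imwrite("pics/sc.png",b)
for p in[(279,246),(318,243),(358,240)]: print(onz("top",p,.16))
print(onz("top",(499,289),.08), onz("top",(367,343),.035))
E
```

```text
[0.55350089 0.07782243 0.16      ]
[0.5584556  0.00941629 0.16      ]
[ 0.56340551 -0.06081885  0.16      ]
[ 0.48327232 -0.32971354  0.08      ] [ 0.38403972 -0.08315346  0.035     ]
```

View pics/tc.png

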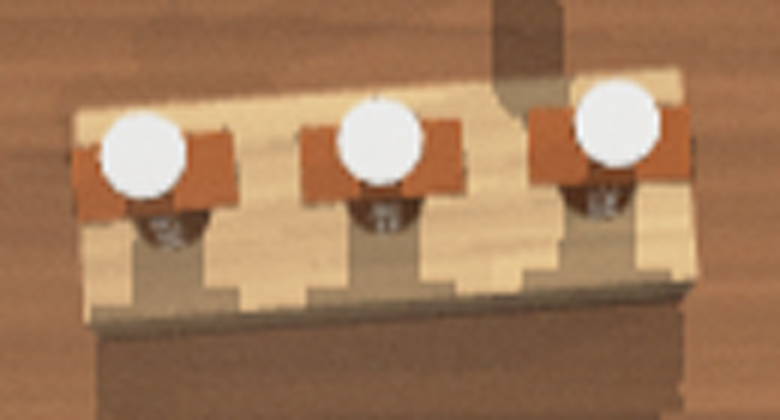

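View pics/sc.png

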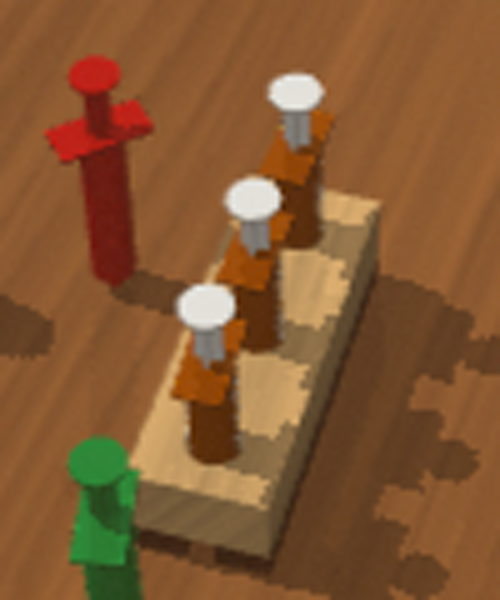

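```bash
python3 - <<'E'
from h import *
T=[(143,155),(380,141),(617,123)]; S=[(207,306),(253,199),(297,93)]
for t,s in zip(T,S):
    a=((t[0]+.5)/6-.5+255,(t[1]+.5)/6-.5+220); b=((s[0]+.5)/5-.5+265,(s[1]+.5)/5-.5+190)
    p,e=tri(a,b); print("disc",p.round(4),round(e,4), onz("top",a,.152)[:2].round(4))
C=np.array([onz("top",((u+.5)/6-.5+255,(v+.5)/6-.5+220),.056)[:2] for u,v in [(75,112),(683,70),(697,280),(88,318)]])
c=C.mean(0); d=(C[0]+C[3]-C[1]-C[2])/2; L=np.linalg.norm(d); w=np.linalg.norm((C[0]+C[1]-C[2]-C[3])/2)
print("rack",C.round(3),c,L,w,"yaw",np.arctan2(-d[0],d[1]))
d/=L
for k in(.07,0,-.07): print("hole",c+k*d)
# pot rim ellipse by colour
im=cv2.imread("pics/top0.png")
print("pot by rim: left/right/top/bottom", [onz("top",p,.08)[:2].round(4) for p in [(473,289),(525,289),(499,264),(499,315)]])
s=arm.read_state()
R=cv2.Rodrigues
from scipy.spatial.transform import Rotation as Ro
q=s["eef_rot"]; print(Ro.from_quat([*q[1:],q[0]]).as_matrix().round(4))
E
```

```text
disc [0.555  0.0791 0.157 ] 0.0002 [0.556  0.0796]
disc [0.5597 0.0097 0.1536] 0.0004 [0.5598 0.0097]
disc [ 0.564  -0.0601  0.1554] 0.0002 [ 0.5648 -0.0603]
rack [[ 0.588  0.111]
 [ 0.601 -0.089]
 [ 0.531 -0.092]
 [ 0.52   0.106]] [0.55976159 0.00916483] 0.1994268423200451 0.0690852168110345 yaw 0.06094140005872999
hole [0.55549833 0.07903488]
hole [0.55976159 0.00916483]
hole [ 0.56402485 -0.06070523]
pot by rim: left/right/top/bottom [array([ 0.4835, -0.2809]), array([ 0.483 , -0.3785]), array([ 0.5307, -0.3331]), array([ 0.4349, -0.3263])]
[[ 9.065e-01  4.221e-01 -5.000e-04]
 [ 4.221e-01 -9.065e-01  1.500e-03]
 [ 2.000e-04 -1.600e-03 -1.000e+00]]
```

>>> {"op": "move_arm", "data": {"plan": [[0.81,-0.428,0.05,0,0,-1,1],[0.81,-0.428,0.05,0,0,-1,1],[0.81,-0.428,0.05,0,0,-1,1],[0.81,-0.428,0.05,0,0,-1,1],[0.81,-0.428,0.05,0,0,-1,1],[0.81,-0.428,0.05,0,0,-1,1],[0.81,-0.428,0.05,0,0,-1,1],[0.81,-0.428,0.05,0,0,-1,1]], "grip_force": 30}}

```text
clock: 0.9
tool_pos: [0.4743, -0.1785, 0.3826]
eef_rot: [-0.0, 0.737, 0.676, -0.0]
force: [1.5, -0.5, 0.3]
finger_gap: 0.0005
finger_force: 0.0
```

```bash
cat >> h.py <<'E'
from scipy.spatial.transform import Rotation as Ro
def to(x,y,z,yaw=0.061):
    """print the move (normalised) taking the tool to x,y,z, tool y along rack x"""
    s=arm.read_state(); q=s["eef_rot"]; R=Ro.from_quat([*q[1:],q[0]])
    Y=np.array([np.cos(yaw),np.sin(yaw),0]); Z=np.array([0,0,-1.]); G=Ro.from_matrix(np.c_[np.cross(Y,Z),Y,Z])
    d=R.inv().apply(np.array([x,y,z])-s["tool_pos"])/.6; w=(R.inv()*G).as_rotvec(degrees=True)/60
    print("t",s["clock"],"pos",s["tool_pos"].round(4),"F",s["force"].round(2),"gap",round(s["finger_gap"],4),"move",d.round(4),w.round(4))
E
python3 -c "
from h import *
to(.564,-.0605,.345); print(tri((344,188),(284,204)))"
```

```text
t 0.9 pos [ 0.4743 -0.1785  0.3826] F [ 1.5  -0.46  0.26] gap 0.0005 move [0.2086 0.1322 0.0626] [-0.0003 -0.     -0.1399]
(array([ 0.65803835, -0.03755978,  0.15966207]), np.float64(0.0008552671949755365))
```

>>> {"op": "move_arm", "data": {"plan": [[0.209,0.132,0.0626,0,0,-0.14,1],[0.209,0.132,0.0626,0,0,-0.14,1],[0.209,0.132,0.0626,0,0,-0.14,1],[0.209,0.132,0.0626,0,0,-0.14,1],[0.209,0.132,0.0626,0,0,-0.14,1]]}}

```text
clock: 1.4
tool_pos: [0.5635, -0.0612, 0.3443]
eef_rot: [-0.001, 0.685, 0.729, -0.001]
force: [0.4, -1.6, -0.5]
finger_gap: -0.0001
finger_force: 0.0
```

```bash
python3 -c "
from h import *
to(.564,-.0605,.331)
cv2.imwrite('pics/s1.png',cv2.resize(vision.read_camera('side')[100:310,200:420,::-1],None,fx=2.7,fy=2.7))"
```

```text
t 1.4 pos [ 0.5635 -0.0612  0.3443] F [ 0.38 -1.56 -0.52] gap -0.0001 move [0.0011 0.0009 0.0222] [-0.0021 -0.0002  0.0005]
```

View pics/s1.png

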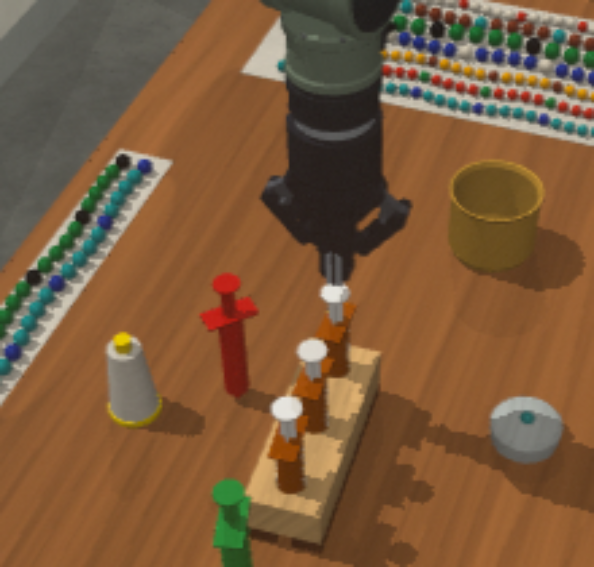

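The shut fingertips at (335,280) stand right over the right-hand disc at (335,293), so pressing can start.

>>> {"op": "move_arm", "data": {"plan": [[0.001,0.001,0.015,0,0,0,1],[0.001,0.001,0.0217,0,0,0,1],[0.001,0.001,0.025,0,0,0,1],[0.001,0.001,0.0267,0,0,0,1],[0.001,0.001,0.0283,0,0,0,1],[0.001,0.001,0.03,0,0,0,1],[0.001,0.001,0.0317,0,0,0,1],[0.001,0.001,0.0333,0,0,0,1]]}}

```text
clock: 2.25
tool_pos: [0.5643, -0.0618, 0.326]
eef_rot: [0.001, 0.686, 0.728, 0.0]
force: [-0.6, -0.1, 3.7]
finger_gap: 0.0003
finger_force: 2.0
```

>>> {"op": "move_arm", "data": {"plan": [[0,0,0.0017,0,0,0,1],[0,0,0.0033,0,0,0,1],[0,0,0.005,0,0,0,1],[0,0,0.0067,0,0,0,1],[0,0,0.0083,0,0,0,1],[0,0,0.01,0,0,0,1]]}}

```text
clock: 2.85
tool_pos: [0.564, -0.0618, 0.3193]
eef_rot: [0.0, 0.686, 0.728, 0.0]
force: [0.4, -0.1, 4.4]
finger_gap: -0.0001
finger_force: 2.0
```

>>> {"op": "move_arm", "data": {"plan": [[0,0,0.0017,0,0,0,1],[0,0,0.0033,0,0,0,1],[0,0,0.005,0,0,0,1],[0,0,0.0067,0,0,0,1],[0,0,0.0083,0,0,0,1],[0,0,0.01,0,0,0,1]]}}

```text
clock: 3.45
tool_pos: [0.564, -0.0618, 0.3133]
eef_rot: [0.0, 0.686, 0.728, 0.0]
force: [0.6, -1.0, 4.0]
finger_gap: -0.0001
finger_force: 2.0
```

>>> {"op": "move_arm", "data": {"plan": [[0,0,0.0017,0,0,0,1],[0,0,0.0033,0,0,0,1],[0,0,0.005,0,0,0,1],[0,0,0.005,0,0,0,1]]}}

```text
clock: 3.85
tool_pos: [0.5639, -0.0618, 0.3101]
eef_rot: [-0.0, 0.686, 0.728, -0.0]
force: [-0.0, -0.3, 2.8]
finger_gap: 0.0002
finger_force: 1.3
```

>>> {"op": "move_arm", "data": {"plan": [[0,0,0.0017,0,0,0,1],[0,0,0.0033,0,0,0,1]]}}

```text
clock: 4.05
tool_pos: [0.564, -0.0618, 0.3083]
eef_rot: [0.0, 0.686, 0.728, 0.0]
force: [-0.5, -0.2, 3.5]
finger_gap: -0.0001
finger_force: 2.0
```

>>> {"op": "move_arm", "data": {"plan": [[0,0,0.0017,0,0,0,1],[0,0,0.0033,0,0,0,1],[0,0,0.005,0,0,0,1],[0,0,0.0067,0,0,0,1],[0,0,0.0083,0,0,0,1],[0,0,0.01,0,0,0,1],[0,0,0.0117,0,0,0,1],[0,0,0.0133,0,0,0,1]]}}

```text
clock: 4.85
tool_pos: [0.564, -0.0618, 0.3003]
eef_rot: [0.0, 0.686, 0.728, -0.0]
force: [0.2, 0.1, 4.2]
finger_gap: 0.0001
finger_force: 2.3
```

>>> {"op": "move_arm", "data": {"plan": [[0,0,0.0008,0,0,0,1],[0,0,0.0008,0,0,0,1]]}}

```text
clock: 5.05
tool_pos: [0.564, -0.0618, 0.3]
eef_rot: [0.0, 0.686, 0.728, 0.0]
force: [-0.3, 0.2, 4.5]
finger_gap: 0.0001
finger_force: 2.3
```

>>> {"op": "move_arm", "data": {"plan": [[0,0,0.0012,0,0,0,1],[0,0,0.002,0,0,0,1],[0,0,0.002,0,0,0,1]]}}

```text
clock: 5.35
tool_pos: [0.5642, -0.0619, 0.2993]
eef_rot: [0.0, 0.686, 0.728, 0.0]
force: [0.7, 0.1, 8.1]
finger_gap: -0.0001
finger_force: 3.8
```

>>> {"op": "move_arm", "data": {"plan": [[0,0,-0.03,0,0,0,1],[0,0,-0.078,0,0,0,1],[0,0,-0.078,0,0,0,1],[0.06,0,-0.078,0,0,0,1],[0.119,0,-0.078,0,0,0,1],[0.119,0,-0.078,0,0,0,1],[0.119,0,-0.06,0,0,0,1],[0.119,0,-0.056,0,0,0,1]]}}

```text
clock: 6.15
tool_pos: [0.5592, 0.0091, 0.3302]
eef_rot: [-0.001, 0.686, 0.727, -0.001]
force: [-0.8, -0.9, -0.3]
finger_gap: 0.0001
finger_force: 0.0
```

```bash
python3 -c "
from h import *
to(.5597,.0094,.326)"
```

```text
t 6.15 pos [0.5592 0.0091 0.3302] F [-0.83 -0.9  -0.3 ] gap 0.0001 move [0.0005 0.0009 0.007 ] [-0.0026 -0.0001 -0.0026]
```

>>> {"op": "move_arm", "data": {"plan": [[0,0,0.005,0,0,0,1],[0,0,0.0083,0,0,0,1],[0,0,0.01,0,0,0,1],[0,0,0.0117,0,0,0,1],[0,0,0.0133,0,0,0,1],[0,0,0.015,0,0,0,1],[0,0,0.0167,0,0,0,1],[0,0,0.0183,0,0,0,1]]}}

```text
clock: 6.95
tool_pos: [0.56, 0.0095, 0.3216]
eef_rot: [0.0, 0.686, 0.728, 0.0]
force: [-0.5, 0.4, 3.9]
finger_gap: -0.0002
finger_force: 2.0
```

>>> {"op": "move_arm", "data": {"plan": [[0,0,0.0017,0,0,0,1],[0,0,0.0033,0,0,0,1],[0,0,0.005,0,0,0,1],[0,0,0.0067,0,0,0,1],[0,0,0.0083,0,0,0,1],[0,0,0.01,0,0,0,1]]}}

```text
clock: 7.55
tool_pos: [0.5598, 0.0095, 0.3153]
eef_rot: [0.0, 0.686, 0.728, 0.0]
force: [0.8, -0.6, 4.3]
finger_gap: 0.0005
finger_force: 2.0
```

>>> {"op": "move_arm", "data": {"plan": [[0,0,0.0017,0,0,0,1],[0,0,0.0033,0,0,0,1],[0,0,0.005,0,0,0,1]]}}

```text
clock: 7.85
tool_pos: [0.5598, 0.0095, 0.3122]
eef_rot: [0.0, 0.686, 0.728, 0.0]
force: [0.2, -0.5, 4.1]
finger_gap: -0.0
finger_force: 2.0
```

>>> {"op": "move_arm", "data": {"plan": [[0,0,0.0017,0,0,0,1],[0,0,0.0033,0,0,0,1]]}}

```text
clock: 8.05
tool_pos: [0.5598, 0.0095, 0.3103]
eef_rot: [-0.0, 0.686, 0.728, 0.0]
force: [0.2, -0.6, 2.9]
finger_gap: -0.0
finger_force: 2.0
```

>>> {"op": "move_arm", "data": {"plan": [[0,0,0.0017,0,0,0,1],[0,0,0.0033,0,0,0,1]]}}

```text
clock: 8.25
tool_pos: [0.5598, 0.0095, 0.3083]
eef_rot: [0.0, 0.686, 0.728, -0.0]
force: [-0.3, -0.4, 4.3]
finger_gap: 0.0004
finger_force: 2.0
```

>>> {"op": "move_arm", "data": {"plan": [[0,0,0.0017,0,0,0,1],[0,0,0.0033,0,0,0,1],[0,0,0.005,0,0,0,1],[0,0,0.0067,0,0,0,1],[0,0,0.0083,0,0,0,1],[0,0,0.01,0,0,0,1],[0,0,0.0117,0,0,0,1],[0,0,0.013,0,0,0,1]]}}

```text
clock: 9.05
tool_pos: [0.5598, 0.0095, 0.3004]
eef_rot: [-0.0, 0.686, 0.728, -0.0]
force: [0.1, -0.1, 4.4]
finger_gap: 0.0001
finger_force: 2.0
```

>>> {"op": "move_arm", "data": {"plan": [[0,0,0.0015,0,0,0,1],[0,0,0.003,0,0,0,1],[0,0,0.003,0,0,0,1]]}}

```text
clock: 9.35
tool_pos: [0.56, 0.0095, 0.2992]
eef_rot: [0.0, 0.686, 0.728, 0.0]
force: [0.2, 0.4, 6.7]
finger_gap: 0.0001
finger_force: 3.5
```

>>> {"op": "move_arm", "data": {"plan": [[0,0,0.0005,0,0,0,1],[0,0,-0.03,0,0,0,1],[0,0,-0.078,0,0,0,1],[0,0,-0.078,0,0,0,1],[0.06,0,-0.078,0,0,0,1],[0.1162,0,-0.078,0,0,0,1],[0.1162,0,-0.078,0,0,0,1],[0.1162,0,-0.06,0,0,0,1]]}}

```text
clock: 10.15
tool_pos: [0.5559, 0.0797, 0.3347]
eef_rot: [0.001, 0.685, 0.728, 0.0]
force: [-0.1, -0.6, -0.5]
finger_gap: 0.0005
finger_force: 0.0
```

```bash
python3 -c "
from h import *
to(.5553,.0791,.326)"
```

```text
t 10.15 pos [0.5559 0.0797 0.3347] F [-0.07 -0.6  -0.45] gap 0.0005 move [-0.0009 -0.001   0.0145] [ 0.001   0.0004 -0.0005]
```

>>> {"op": "move_arm", "data": {"plan": [[0,0,0.005,0,0,0,1],[0,0,0.0083,0,0,0,1],[0,0,0.01,0,0,0,1],[0,0,0.0117,0,0,0,1],[0,0,0.0133,0,0,0,1],[0,0,0.015,0,0,0,1],[0,0,0.0167,0,0,0,1],[0,0,0.0183,0,0,0,1]]}}

```text
clock: 10.95
tool_pos: [0.5558, 0.0791, 0.3239]
eef_rot: [0.0, 0.686, 0.728, 0.0]
force: [-1.3, 0.6, 3.2]
finger_gap: 0.0001
finger_force: 2.0
```

>>> {"op": "move_arm", "data": {"plan": [[0,0,0.0017,0,0,0,1],[0,0,0.0033,0,0,0,1],[0,0,0.005,0,0,0,1],[0,0,0.0067,0,0,0,1],[0,0,0.0083,0,0,0,1],[0,0,0.01,0,0,0,1],[0,0,0.0117,0,0,0,1]]}}

```text
clock: 11.65
tool_pos: [0.5557, 0.0791, 0.3167]
eef_rot: [-0.0, 0.686, 0.728, -0.0]
force: [-0.0, -0.2, 4.5]
finger_gap: 0.0004
finger_force: 2.0
```

>>> {"op": "move_arm", "data": {"plan": [[0,0,0.0017,0,0,0,1],[0,0,0.0033,0,0,0,1]]}}

```text
clock: 11.85
tool_pos: [0.5557, 0.0791, 0.3147]
eef_rot: [0.0, 0.686, 0.728, -0.0]
force: [-0.9, -0.1, 4.2]
finger_gap: 0.0002
finger_force: 2.0
```

>>> {"op": "move_arm", "data": {"plan": [[0,0,0.0017,0,0,0,1],[0,0,0.0033,0,0,0,1]]}}

```text
clock: 12.05
tool_pos: [0.5559, 0.0791, 0.3131]
eef_rot: [0.0, 0.686, 0.728, 0.0]
force: [-0.2, -1.0, 8.4]
finger_gap: -0.0
finger_force: 3.8
```

>>> {"op": "move_arm", "data": {"plan": [[0,0,0.0017,0,0,0,1]]}}

```text
clock: 12.15
tool_pos: [0.556, 0.0791, 0.3124]
eef_rot: [0.001, 0.686, 0.728, 0.0]
force: [-0.5, 0.2, 9.4]
finger_gap: 0.0001
finger_force: 4.6
```

Syringe a's resistance is climbing (8.4, then 9.4 N at about 17.7 mm), so it's fouled and I'm stopping there. Next I lift, open and grip its barrel.

>>> {"op": "move_arm", "data": {"plan": [[0,0,-0.02,0,0,0,1],[0,0,-0.08,0,0,0,1],[0,0,-0.08,0,0,0,-0.2],[0,0,-0.08,0,0,0,-0.2],[0,0,-0.08,0,0,0,-0.2],[0,0,-0.08,0,0,0,-0.2],[0,0,-0.08,0,0,0,-0.2],[0,0,-0.08,0,0,0,-0.2]]}}

```text
clock: 12.95
tool_pos: [0.5555, 0.0791, 0.3592]
eef_rot: [-0.0, 0.686, 0.728, -0.0]
force: [-0.3, -1.1, -0.1]
finger_gap: 0.0512
finger_force: 0.0
```

```bash
python3 -c "
from h import *
to(.5553,.0791,.255)
cv2.imwrite('pics/s2.png',cv2.resize(vision.read_camera('side')[150:330,220:400,::-1],None,fx=3.3,fy=3.3))"
```

```text
t 12.95 pos [0.5555 0.0791 0.3592] F [-0.26 -1.11 -0.05] gap 0.0512 move [ 0.     -0.0002  0.1736] [-0.0011 -0.0001 -0.0021]
```

View pics/s2.png

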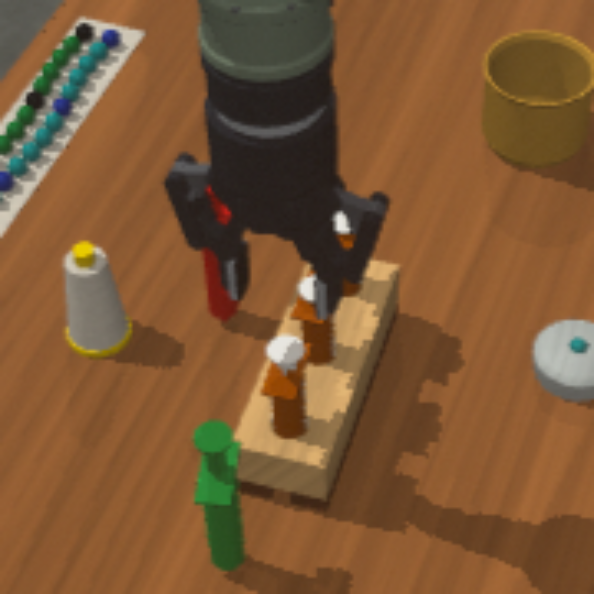

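The open fingers at (235,295) and (325,305) straddle the near disc at (285,350), so the way down is clear.

>>> {"op": "move_arm", "data": {"plan": [[0,0,0.04,0,0,0,-0.2],[0,0,0.08,0,0,0,-0.2],[0,0,0.12,0,0,0,-0.2],[0,0,0.15,0,0,0,-0.2],[0,0,0.172,0,0,0,-0.2],[0,0,0.172,0,0,0,-0.2]]}}

```text
clock: 13.6
tool_pos: [0.5549, 0.0791, 0.2548]
eef_rot: [-0.001, 0.686, 0.728, -0.001]
force: [-0.2, 0.0, -0.2]
finger_gap: 0.0514
finger_force: 0.0
```

>>> {"op": "move_arm", "data": {"plan": [[0,0,0,0,0,0,0.3],[0,0,0,0,0,0,0.6],[0,0,0,0,0,0,0.8],[0,0,0,0,0,0,1],[0,0,0,0,0,0,1],[0,0,0,0,0,0,1],[0,0,0,0,0,0,1]], "grip_force": 40}}

```text
clock: 14.3
tool_pos: [0.5562, 0.0791, 0.2576]
eef_rot: [0.001, 0.686, 0.728, 0.001]
force: [-0.6, -0.3, 5.9]
finger_gap: 0.0231
finger_force: 39.1
```

>>> {"op": "move_arm", "data": {"plan": [[0,0,-0.01,0,0,0,1],[0,0,-0.03,0,0,0,1],[0,0,-0.06,0,0,0,1],[0,0,-0.1,0,0,0,1],[0,0,-0.15,0,0,0,1],[0,0,-0.2,0,0,0,1],[0,0,-0.25,0,0,0,1],[0,0,-0.3,0,0,0,1]]}}

```text
clock: 15.1
tool_pos: [0.5552, 0.0791, 0.4385]
eef_rot: [-0.0, 0.686, 0.728, -0.0]
force: [0.1, -0.4, -1.5]
finger_gap: 0.0227
finger_force: 39.5
```

```bash
python3 -c "
from h import *
to(.483,-.330,.437,yaw=-.6)
im=vision.read_camera('side')
cv2.imwrite('pics/s3.png',cv2.resize(im[130:330,200:420,::-1],None,fx=2.7,fy=2.7))"
```

```text
t 15.1 pos [0.5552 0.0791 0.4385] F [ 0.13 -0.45 -1.55] gap 0.0227 move [-0.6736 -0.1602  0.0025] [-2.000e-04 -1.000e-04  6.292e-01]
```

View pics/s3.png

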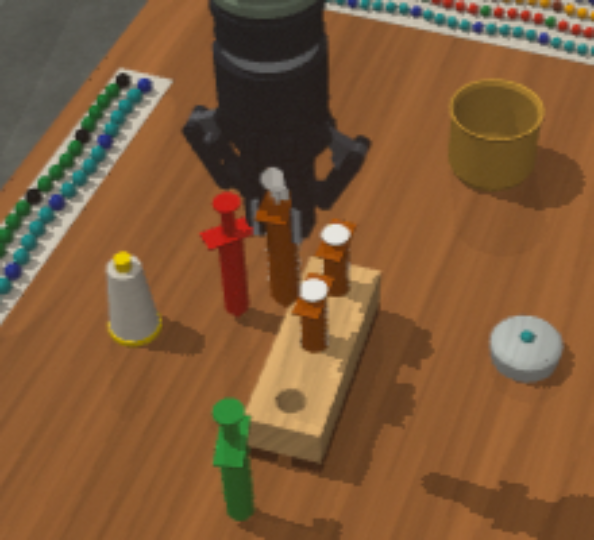

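>>> {"op": "move_arm", "data": {"plan": [[-0.05,-0.008,0,0,0,0.07,1],[-0.12,-0.02,0,0,0,0.17,1],[-0.2,-0.033,0,0,0,0.28,1],[-0.28,-0.046,0,0,0,0.38,1],[-0.36,-0.06,0,0,0,0.48,1],[-0.44,-0.073,0,0,0,0.57,1],[-0.52,-0.086,0,0,0,0.629,1],[-0.591,-0.0975,0,0,0,0.629,1]]}}

```text
clock: 15.95
tool_pos: [0.5173, -0.2804, 0.4371]
eef_rot: [0.0, 0.885, 0.466, 0.0]
force: [0.8, 0.1, -1.1]
finger_gap: 0.0227
finger_force: 39.5
```

>>> {"op": "move_arm", "data": {"plan": [[0,0,0,0,-0.1,0,1],[0,0,0,0,-0.2,0,1],[0,0,0,0,-0.2,0,1]]}}

```text
clock: 16.25
tool_pos: [0.5181, -0.2781, 0.4366]
eef_rot: [0.048, 0.88, 0.464, -0.093]
force: [0.7, 0.1, -0.4]
finger_gap: 0.023
finger_force: 39.7
```

```bash
cat >> h.py <<'E'
def rel(p):
    s=arm.read_state(); q=s["eef_rot"]; R=Ro.from_quat([*q[1:],q[0]])
    print(s["clock"],s["tool_pos"].round(4),s["force"].round(2),"zaxis",R.as_matrix()[:,2].round(3),"move",(R.inv().apply(np.array(p)-s["tool_pos"])/.6).round(4))
    return s["tool_pos"]+.2535*R.as_matrix()[:,2]
E
python3 -c "
from h import *
rel((.5184,-.2783,.35)); print('nozzle',rel((.5184,-.2783,.257)))"
```

```text
16.25 [ 0.5181 -0.2781  0.4366] [ 0.73  0.05 -0.39] zaxis [-0.118 -0.171 -0.978] move [0.0299 0.0007 0.1411]
16.25 [ 0.5181 -0.2781  0.4366] [ 0.73  0.05 -0.39] zaxis [-0.118 -0.171 -0.978] move [0.0621 0.0009 0.2927]
nozzle [ 0.48819575 -0.32141679  0.18858754]
```

>>> {"op": "move_arm", "data": {"plan": [[0.01,0,0.047,0,0,0,1],[0.02,0,0.094,0,0,0,1],[0.0299,0.0005,0.141,0,0,0,1],[0.0299,0.0005,0.141,0,0,0,1]]}}

```text
clock: 16.65
tool_pos: [0.517, -0.2772, 0.3465]
eef_rot: [0.045, 0.879, 0.465, -0.093]
force: [-0.3, 0.1, -1.2]
finger_gap: 0.0228
finger_force: 39.8
```

```bash
python3 -c "
from h import *
n=rel((.5184,-.2783,.257)); print(n, proj('side',n))
im=vision.read_camera('side')
cv2.imwrite('pics/s4.png',cv2.resize(im[80:230,310:460,::-1],None,fx=4,fy=4,interpolation=2))"
```

```text
16.65 [ 0.517  -0.2772  0.3465] [-0.29  0.07 -1.24] zaxis [-0.122 -0.166 -0.979] move [0.0305 0.0042 0.146 ]
[ 0.48598783 -0.31914373  0.09844579] [[382.71972546 167.65155968]]
```

View pics/s4.png

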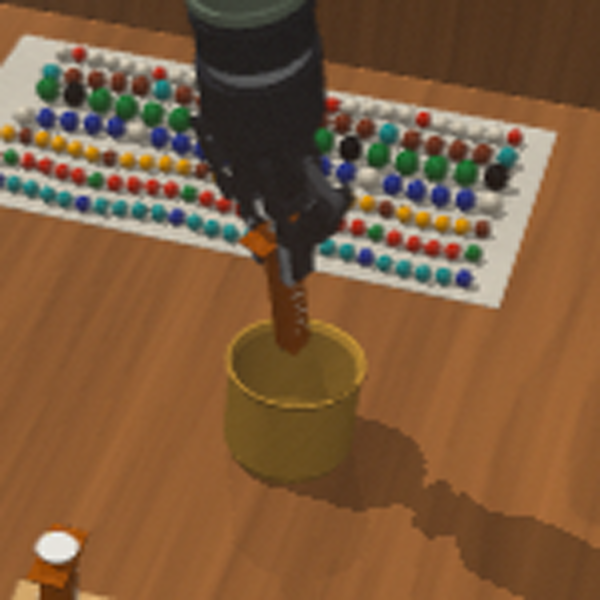

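The nozzle tip is at (291,352), where it was predicted, and over the pot mouth centred at (296,365). The syringe leans as planned, so I'm lowering it.

>>> {"op": "move_arm", "data": {"plan": [[0.0075,0.001,0.035,0,0,0,1],[0.015,0.001,0.07,0,0,0,1],[0.022,0.001,0.105,0,0,0,1],[0.026,0.001,0.125,0,0,0,1],[0.029,0.001,0.14,0,0,0,1],[0.029,0.001,0.14,0,0,0,1],[0.029,0.001,0.14,0,0,0,1]]}}

```text
clock: 17.4
tool_pos: [0.519, -0.2795, 0.2653]
eef_rot: [0.049, 0.88, 0.464, -0.092]
force: [-0.5, -0.6, -0.8]
finger_gap: 0.023
finger_force: 39.7
```

```bash
python3 -c "
from h import *
print(rel((.5184,-.2783,.256)))"
```

```text
17.4 [ 0.519  -0.2795  0.2653] [-0.47 -0.61 -0.82] zaxis [-0.116 -0.172 -0.978] move [ 0.0042 -0.002   0.0149]
[ 0.48956028 -0.32311793  0.01731471]
```

>>> {"op": "move_arm", "data": {"plan": [[0.002,-0.001,0.004,0,0,0,1],[0.004,-0.001,0.008,0,0,0,1],[0.005,-0.001,0.012,0,0,0,1],[0.005,-0.001,0.0155,0,0,0,1],[0.005,-0.001,0.0155,0,0,0,1]]}}

```text
clock: 17.9
tool_pos: [0.5187, -0.2781, 0.2545]
eef_rot: [0.049, 0.88, 0.464, -0.092]
force: [1.2, -0.4, -0.5]
finger_gap: 0.0223
finger_force: 39.8
```

>>> {"op": "move_arm", "data": {"plan": [[0,0,0,0,0,0,0.35],[0,0,0,0,0,0,0.3],[0,0,0,0,0,0,0.2],[0,0,0,0,0,0,0],[0,0,0,0,0,0,-0.3],[0,0,0,0,0,0,-0.3],[0,0,0,0,0,0,-0.3],[0,0,0,0,0,0,-0.3]], "grip_force": 20}}

```text
clock: 18.7
tool_pos: [0.5187, -0.278, 0.2546]
eef_rot: [0.049, 0.88, 0.464, -0.092]
force: [-0.7, 0.2, 0.4]
finger_gap: 0.0554
finger_force: 0.0
```

```bash
python3 -c "
from h import *
rel((.5184,-.2783,.256))
im=vision.read_camera('side')
cv2.imwrite('pics/s5.png',cv2.resize(im[80:230,310:460,::-1],None,fx=4,fy=4,interpolation=2))"
```

```text
18.7 [ 0.5187 -0.278   0.2546] [-0.69  0.17  0.37] zaxis [-0.117 -0.172 -0.978] move [-0.0011 -0.0002 -0.0021]
```

View pics/s5.png

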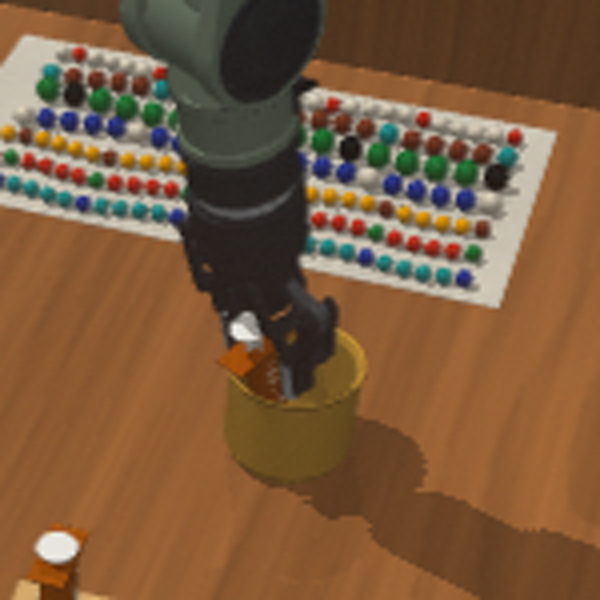

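The syringe leans on the rim at about (245,360), with its white disc at (245,328), and it's free of the pads. I'm backing off along the tool axis.

>>> {"op": "move_arm", "data": {"plan": [[0,0,-0.01,0,0,0,-0.3],[0,0,-0.03,0,0,0,-0.3],[0,0,-0.06,0,0,0,-0.3],[0,0,-0.1,0,0,0,-0.3],[0,0,-0.15,0,0,0,-0.3],[0,0,-0.2,0,0,0,-0.3],[0,0,-0.26,0,0,0,-0.3],[0,0,-0.32,0,0,0,-0.3]]}}

```text
clock: 19.55
tool_pos: [0.5411, -0.2445, 0.4449]
eef_rot: [0.049, 0.88, 0.464, -0.092]
force: [1.4, -0.0, 0.8]
finger_gap: 0.056
finger_force: 0.0
```

>>> {"op": "move_arm", "data": {"plan": [[-0.05,-0.05,0,0,0.1,0,-0.3],[-0.12,-0.1,0,0,0.2,0,-0.3],[-0.2,-0.15,0,0,0.2,0,-0.3],[-0.25,-0.2,0,0,0.2,0,-0.3],[-0.25,-0.2,0,0,0.2,0,-0.3],[-0.25,-0.2,0,0,0.2,0,-0.3]]}}

```text
clock: 20.15
tool_pos: [0.3585, -0.2987, 0.4751]
eef_rot: [0.001, 0.885, 0.466, 0.0]
force: [0.9, -0.6, 0.2]
finger_gap: 0.0554
finger_force: 0.0
```

```bash
python3 -c "
from h import *
rel((.5184,-.2783,.256))
im=vision.read_camera('side')[150:310,240:450,::-1]; t=vision.read_camera('top')[200:360,240:540,::-1]
o=np.zeros((590,800,3),np.uint8); a=cv2.resize(im,None,fx=1.8,fy=1.8,interpolation=2); b=cv2.resize(t,None,fx=1.8,fy=1.8,interpolation=2)
o[:a.shape[0],:a.shape[1]]=a; o[295:295+b.shape[0],:b.shape[1]]=b
cv2.imwrite('pics/f.png',o)"
```

```text
20.15 [ 0.3585 -0.2987  0.4751] [ 0.93 -0.62  0.18] zaxis [ 0.002 -0.002 -1.   ] move [0.1791 0.1994 0.3656]
```

View pics/f.png

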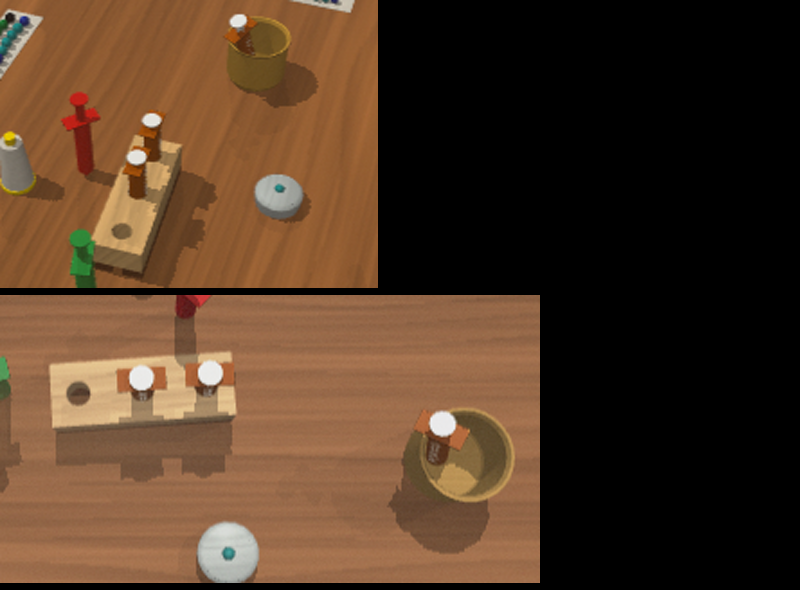

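The last picture shows the fouled syringe nozzle down in the pot, its disc at (442,425) in the top inset. Both clean syringes, with discs at (141,378) and (209,373), stand in the rack with plungers home, and everything else in view is where it was.

```bash
python3 -c "
from station import arm
print(arm.hand_in())"
```

```text
the job is handed in; nothing more can be done
None
```

The job is handed in: the middle and right-hand syringes ran freely and stand in the rack with their plungers home, and the fouled left-hand one, stopped at about 9 N, is nozzle down in the brass pot, leaning on its rim; the thread, tin and bowl were not touched.

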